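Seat the large magnifier on the three-point brake-block stand

TASK

Put the larger of the two stand magnifiers on the three-point inspection stand, over the brake block, so that its flange lies level on all three rests between the upright pins and cannot rock, then let go of it. Keep it upright and set it down gently rather than letting it fall, and leave the smaller magnifier and the black knob cap where they stand.

Things in the scene. Friction and masses are not known exactly. Their poses are not given: they have to be found in the camera images.
- large_magnifier_mid (a point): Large stand magnifier (loose, about 0.2 kg, bare aluminium, upright on the shelf): round flange 80 mm across, 6 mm thick at the bottom; barrel 40 mm across from 6 to 60 mm above the underside, to be gripped across its sides; glass lens in its top, domed 3 mm. This point is on the axis, halfway up the barrel, 33 mm above the underside; z points up.
- stand_seat (a point): Fixed steel stand: round base 132 mm across, 8 mm thick, brake block on it (top 20 mm above shelf). Three round-topped rests 27 mm from the axis, 120 degrees apart, 50 mm above the shelf; beyond each an 8 mm upright pin, 56 mm from the axis, 58 mm high: a centred flange has 12 mm play. Point: on the axis, level with the rest tops; z up, x towards one rest. Magnifier may have any yaw.
- small_magnifier_mid (a point): Small stand magnifier, a bystander (loose, same make and materials): flange 44 mm across and 5 mm thick, barrel 28 mm across, 43 mm tall in all; too small for the stand. This point is on the axis, 24 mm above the underside; z points up.
- knob_cap_mid (a point): Brake knob cap, a bystander (loose, black plastic, fluted, round): about 48 mm across and 30 mm tall. This point is on its axis, 15 mm above the underside; z points up.
There are look-alikes about, which are no part of the job. Leave any brown or purple look-alike of the part that bears stand_seat alone.

How it is judged:
By the outcome, as a careful person would: the job done as asked, in the order asked, and still so for the second after the job is handed in, with the robot touching nothing.
It also fails if it takes over 37 s, if anything falls off the work surface, if the arm or the gripper's body presses on something with over 40 N, if the wrist force passes 120 N, or if a joint passes its speed limit or range.

ROBOT

A 6-joint arm with a two-finger parallel gripper is mounted at the origin on the work surface. World frame = base frame: x ahead of the robot, y to its left, z up, the work surface at z = 0. Lengths are in m, angles in rad, forces in N, time in s.
With the tool pointing down it reaches from about 0.375 to 0.825 m from the base axis. Payload 5.5 kg.
Tool frame: the origin (TCP) lies midway between the tips of the shut fingers; the grasp point (between the pads) lies 19 mm behind it; z points along the fingers, y is the line along which they close (so a half turn about z gives the same grasp; the last joint's range is limited). The gripper opens to 85 mm and grips with 20 to 120 N. Pads are 22 mm wide; open, the fingers measure 114 mm over their backs; the gripper's body (76 mm by 85 mm) begins 54 mm behind the grasp point. The pads swing forward as they close: fully open they stand 13 mm farther back than shut.
Start: joints at [1.265, 0.314, -0.047, 1.21, 0, 1.571], TCP at [0.181, 0.572, 0.231] pointing down, gripper open.
Joint ranges: [-2.67, 2.67], [-0.69, 1.73], [-1.03, 1.25], [-2.08, 2.16], [-1.42, 1.45], [-3.14, 3.14]. Speed limits (rad/s): [2.39, 2.39, 3.01, 3.14, 3.14, 3.14].

INTERFACE

Orientations are given as a rotation vector (axis times angle).
In Python, from station import robot, imaging gives the robot as it stands. The module is installed in compiled form; this text tells all that it offers.
- The arm moves only by the shell command python3 -m jog 'ROWS' [FORCE]. ROWS is a JSON object of lists of equal length, an entry for each row: "dp": the shift along the tool's x, y, z in cm, a list of three; "twist": the turn about the tool's z in degrees; "claw": the closure, from 0 (fully open) to 1 (shut). A call has 1 to 8 rows; each row shifts and turns the commanded pose from where the row before left it, along the tool's axes as they then stand; what a row does not reach is not made up. A row lasts 1/12 s, in which the tool goes at most 41.7 mm and 7.16 degrees, less where a joint would pass 70% of its speed; a pose out of reach is approached as far as the arm can. A call is refused whole if a number of a shift passes 4.17 or a number of a turn 7.16, either way. A call with a gripper value outside its range is refused whole. The fingers move at their own pace and stop on an object; FORCE is the grip in N (left out, the last holds). Time passes only in rows, so rows that do not move let the fingers close. It gives the time, the measured TCP pose, the force, the opening and the grip force at its end, in the units of the state.
- robot.state(): the state, without advancing time (a new reading comes with each control period).
- imaging.get_image(name): name is "scene" or "top" or "wrist"; returns a dict with "frame" (420x560x3 uint8, blue, green, red), "z_map" (420x560 float32, m along the optical axis (not along the pixel's ray), 0 where there is no reading), "mtx" (3x3 intrinsics, pixels), "cam_to_world" (4x4, takes a point from camera to world coordinates); the wrist camera has in their place "mount" (4x4, takes a point from camera to tool coordinates, whose origin is the TCP and whose axes are the flange's). Camera axes: x right, y down, z forward; pixel columns grow to the right and rows downward; lengths in m; the calibration is good to about 2 mm. A picture is of the moment at which its call begins: read the wrist's pose just before it.
- robot.finish_job(): hands the job in; it is judged then, once.
The state is a dict: "time": time; "joints": joint angles; "joint_vel": joint speeds; "effort": joint torques, N m; "tcp_pos": TCP position; "tool_rot": TCP orientation; "contact_force": force on the tool from outside, world axes, zero at the start; "ft_torque": the same for the moment, N m; "finger_gap": opening from 0.0 (shut) to 1.0 (fully open); "finger_force": force on a finger pad.
Only numpy, scipy, OpenCV 4.12 (cv2) and the standard library are available. Lean on these libraries where they do the work, as an engineer would, in place of code of your own. Each camera call takes 0.05 s, during which the arm holds its last target. There are 200 camera calls.

## Working session

There is one attempt and no reset: what is moved stays moved. The work goes in short steps, Python scripts to look and compute and a shell command to move; the robot and the scene stay as the last step left them, time stands still between calls to the robot, and variables do not carry over. Pictures are saved under pics/ and viewed, at most 10 in all, crops included, and the job is handed in when it is done.

```bash
mkdir -p pics; cat > h.py <<'E'
import numpy as np, cv2
from station import robot, imaging
from scipy.spatial.transform import Rotation as R
def grab(n):
    s=robot.state(); d=imaging.get_image(n)
    if n=="wrist":
        T=np.eye(4);T[:3,:3]=R.from_rotvec(s["tool_rot"]).as_matrix();T[:3,3]=s["tcp_pos"]
        d["cam_to_world"]=T@np.array(d["mount"])
    return d
def cloud(d):
    z=d["z_map"];K=np.array(d["mtx"]);v,u=np.mgrid[:z.shape[0],:z.shape[1]]
    P=np.stack([(u-K[0,2])/K[0,0]*z,(v-K[1,2])/K[1,1]*z,z],-1)
    T=np.array(d["cam_to_world"]);W=P@T[:3,:3].T+T[:3,3];W[z<=0]=np.nan
    return W
def plane(d,u,v,h):
    K=np.array(d["mtx"]);T=np.array(d["cam_to_world"])
    r=T[:3,:3]@np.array([(u-K[0,2])/K[0,0],(v-K[1,2])/K[1,1],1]);o=T[:3,3]
    return o+r*(h-o[2])/r[2]
E
python3 - <<'E'
from h import *
s=robot.state();print({k:np.round(v,3) for k,v in s.items()})
for n in("top","scene"):
    d=grab(n);cv2.imwrite(f"pics/{n}1.png",d["frame"]);np.save(f"{n}.npy",d,allow_pickle=True)
    print(n,np.round(d["cam_to_world"],3).tolist())
E
```

```text
{'time': np.float64(0.0), 'joints': array([ 1.265,  0.314, -0.048,  1.21 , -0.   ,  1.571]), 'joint_vel': array([ 0.001,  0.001, -0.   ,  0.003,  0.001, -0.001]), 'effort': array([-0.0000e+00, -5.3959e+01,  3.3975e+01,  1.9000e-02, -0.0000e+00,
        0.0000e+00]), 'tcp_pos': array([0.18 , 0.572, 0.23 ]), 'tool_rot': array([-4.780e-01, -3.105e+00,  3.000e-03]), 'contact_force': array([-0.272,  0.037,  0.151]), 'ft_torque': array([ 0.006, -0.039,  0.01 ]), 'finger_force': np.float64(0.0), 'finger_gap': np.float64(1.002)}
top [[0.004, -0.983, 0.186, 0.416], [-1.0, -0.004, 0.004, 0.018], [-0.004, -0.186, -0.983, 1.053], [0.0, 0.0, 0.0, 1.0]]
scene [[0.408, 0.583, -0.702, 1.119], [0.913, -0.255, 0.319, -0.193], [0.007, -0.771, -0.637, 0.542], [0.0, 0.0, 0.0, 1.0]]
```

View pics/top1.png

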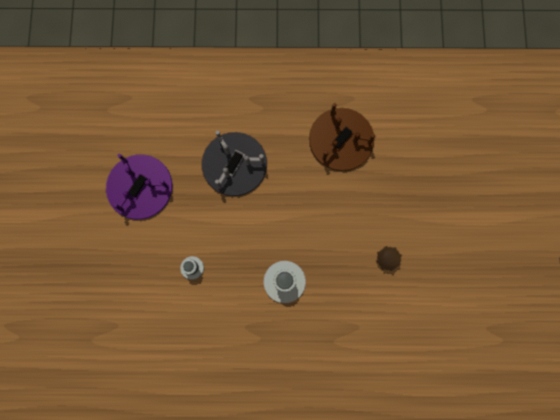

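View pics/scene1.png

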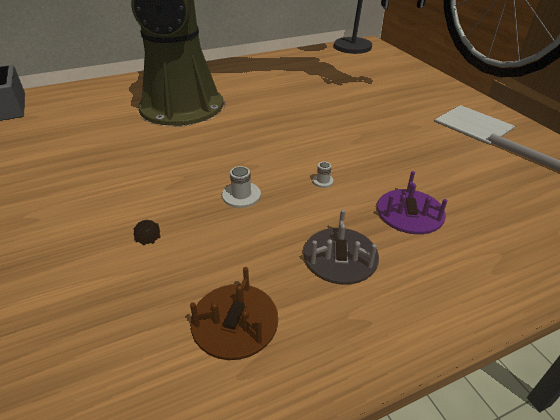

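Top view: the steel stand is at (234,164), and its brown and purple look-alikes are at (342,140) and (139,187). The large magnifier is at (285,282), the small one at (192,268) and the knob cap at (389,259). The scene view agrees: large at (241,185), small at (323,175), grey stand at (341,250).

Candidates for the magnifier are large (285,282) and small (192,268), and I choose the large one. Candidates for the stand are grey (234,164), brown (342,140) and purple (139,187), and I choose grey.

```bash
python3 - <<'E'
from h import *
for n in("top","scene"):
    d=np.load(f"{n}.npy",allow_pickle=True).item();W=cloud(d)
    boxes={"top":{"large":(255,255,315,312),"small":(172,248,212,288),"knob":(372,240,408,278),"stand":(195,122,272,202)},
     "scene":{"large":(215,160,268,210),"small":(305,155,340,190),"knob":(128,215,165,248),"stand":(295,205,385,285)}}[n]
    for k,(a,b,c,e) in boxes.items():
        P=W[b:e,a:c].reshape(-1,3);P=P[np.isfinite(P[:,2])]
        if k=="stand":
            for lo,hi in((.004,.012),(.03,.045),(.045,.0535),(.054,.07)):
                q=P[(P[:,2]>lo)&(P[:,2]<hi)];
                print(n,k,lo,len(q),np.round((q.min(0)+q.max(0))/2,4),np.round(np.ptp(q,0),3) if len(q) else 0)
                if lo>.05: print(np.round(q[np.argsort(q[:,1])],3)[::max(1,len(q)//14)].tolist())
        else:
            for lo,hi in((.003,.009),(.02,.1)):
                q=P[(P[:,2]>lo)&(P[:,2]<hi)]
                if len(q):print(n,k,lo,len(q),np.round((q.min(0)+q.max(0))/2,4),np.round(np.ptp(q,0),3),"zmax",q[:,2].max().round(4))
d=np.load("top.npy",allow_pickle=True).item()["frame"]
a=cv2.resize(d[120:205,190:280],None,fx=5,fy=5,interpolation=2);b=cv2.resize(d[245:320,165:320],None,fx=2.2,fy=2.2)
c=np.zeros((max(a.shape[0],b.shape[0]),a.shape[1]+b.shape[1],3),np.uint8);c[:a.shape[0],:a.shape[1]]=a;c[:b.shape[0],a.shape[1]:]=b
cv2.imwrite("pics/crop1.png",c)
E
```

```text
top large 0.003 995 [0.4545 0.0134 0.006 ] [0.107 0.113 0.006] zmax 0.009
top large 0.02 389 [0.4576 0.0146 0.0584] [0.04  0.04  0.017] zmax 0.0669
top small 0.003 220 [0.4823 0.1925 0.006 ] [0.073 0.076 0.006] zmax 0.0089
top small 0.02 204 [0.4826 0.1929 0.035 ] [0.027 0.027 0.029] zmax 0.0496
top knob 0.003 49 [ 0.502  -0.1902  0.0058] [0.072 0.069 0.006] zmax 0.0086
top knob 0.02 361 [ 0.5033 -0.1845  0.0263] [0.042 0.044 0.013] zmax 0.0326
top stand 0.004 2726 [0.6952 0.1183 0.008 ] [0.163 0.155 0.008]
top stand 0.03 153 [0.6898 0.1012 0.0375] [0.103 0.09  0.015]
top stand 0.045 72 [0.6876 0.1033 0.0492] [0.1   0.088 0.008]
top stand 0.054 45 [0.6905 0.1027 0.0573] [0.104 0.091 0.006]
[[0.689, 0.057, 0.058], [0.689, 0.059, 0.058], [0.692, 0.059, 0.056], [0.693, 0.061, 0.06], [0.695, 0.061, 0.057], [0.692, 0.063, 0.056], [0.642, 0.14, 0.057], [0.64, 0.142, 0.057], [0.739, 0.142, 0.056], [0.644, 0.144, 0.058], [0.736, 0.144, 0.059], [0.736, 0.144, 0.055], [0.642, 0.145, 0.059], [0.741, 0.146, 0.058], [0.738, 0.148, 0.06]]
scene large 0.003 476 [0.461  0.0161 0.006 ] [0.079 0.08  0
[... 371 characters left out ...]
0.036 0.04  0.011] zmax 0.0305
scene stand 0.004 2522 [0.6832 0.156  0.008 ] [0.15  0.21  0.008]
scene stand 0.03 314 [0.6934 0.102  0.0375] [0.103 0.091 0.015]
scene stand 0.045 117 [0.6929 0.1023 0.0492] [0.103 0.092 0.008]
scene stand 0.054 54 [0.6921 0.1024 0.0568] [0.104 0.092 0.005]
[[0.697, 0.056, 0.055], [0.696, 0.057, 0.055], [0.697, 0.058, 0.058], [0.693, 0.06, 0.059], [0.695, 0.061, 0.058], [0.69, 0.062, 0.057], [0.692, 0.063, 0.058], [0.644, 0.14, 0.055], [0.741, 0.141, 0.058], [0.644, 0.142, 0.059], [0.739, 0.142, 0.058], [0.646, 0.143, 0.056], [0.644, 0.144, 0.058], [0.738, 0.145, 0.056], [0.646, 0.145, 0.055], [0.642, 0.145, 0.058], [0.739, 0.146, 0.059], [0.74, 0.147, 0.057]]
```

View pics/crop1.png

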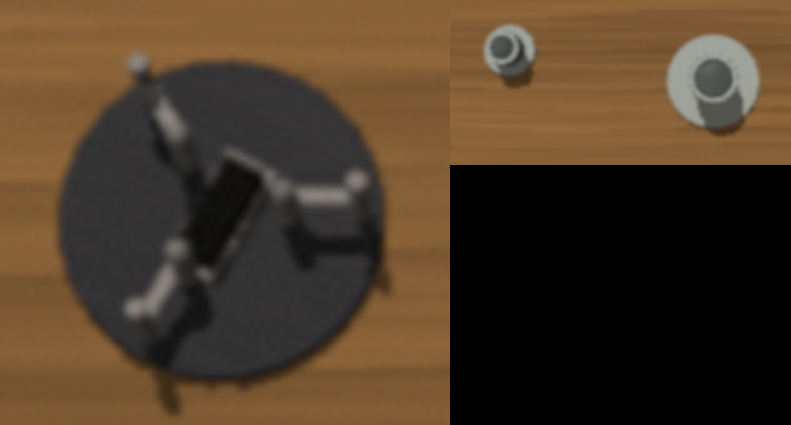

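Measured positions:
- **Large magnifier:** axis (0.4585, 0.015), flange spread 80 mm, barrel 40 mm, top about 63 mm. These match the description.
- **Stand pins:** (0.692,0.060), (0.643,0.143) and (0.739,0.144), giving a centre of about (0.691,0.1155) and a radius of about 55.5 mm, which also fits.

The crop confirms the steel stand on the left and the wide-flanged magnifier on the far right. Next I move to hover over the magnifier.

```bash
python3 -m jog '{"dp":[[-2.7,-2.8,0.5],[-2.7,-2.8,0.5],[-2.7,-2.8,0.5],[-2.7,-2.8,0.5],[-2.7,-2.8,0.5],[-2.7,-2.8,0.5],[-2.7,-2.8,0.5],[-2.7,-2.8,0.5]],"twist":[0,0,0,0,0,0,0,0],"claw":[0,0,0,0,0,0,0,0]}' 40
python3 -m jog '{"dp":[[-2.7,-2.8,0.5],[-2.7,-2.8,0.5],[-2.7,-2.8,0.5],[-2.7,-2.8,0.5],[-2.7,-2.8,0.5],[-2.7,-2.8,0.5],[-2.7,-2.8,0.5],[0,0,0]],"twist":[0,0,0,0,0,0,0,0],"claw":[0,0,0,0,0,0,0,0]}'
cat >> h.py <<'E'
def togo(p):
    s=robot.state();M=R.from_rotvec(s["tool_rot"]).as_matrix()
    print("t",round(float(s["time"]),2),"tcp",np.round(s["tcp_pos"],4),"tilt deg",round(float(np.degrees(np.arccos(-M[2,2]))),2),"gap",round(float(s["finger_gap"]),3),"F",np.round(s["contact_force"],1),"togo cm tool",np.round(100*M.T@(np.array(p)-s["tcp_pos"]),2))
E
python3 - <<'E'
from h import *
togo([.4585,.015,.151])
d=grab("wrist");cv2.imwrite("pics/w1.png",d["frame"]);W=cloud(d)
print(np.round(d["mount"],3).tolist())
P=W.reshape(-1,3);P=P[np.isfinite(P[:,2])&(np.hypot(P[:,0]-.4585,P[:,1]-.015)<.06)]
for lo,hi in((.004,.009),(.02,.056),(.056,.07)):
    q=P[(P[:,2]>lo)&(P[:,2]<hi)]
    if len(q):print(lo,len(q),np.round((q.min(0)+q.max(0))/2,4),np.round(np.ptp(q,0),3))
E
```

```text
time: 0.77
tcp_pos: [0.3193, 0.2916, 0.1909]
tool_rot: [-0.478, -3.105, 0.0]
contact_force: [1.9, -0.0, 0.6]
finger_gap: 0.999
finger_force: 0.0
time: 1.43
tcp_pos: [0.4423, 0.0443, 0.1555]
tool_rot: [0.49, 3.102, -0.004]
contact_force: [0.3, 0.5, 1.0]
finger_gap: 0.999
finger_force: 0.0
t 1.43 tcp [0.4423 0.0443 0.1555] tilt deg 0.16 gap 0.999 F [0.3 0.5 1. ] togo cm tool [-2.44 -2.29  0.46]
[[-0.002, -0.951, -0.31, 0.08], [1.0, -0.002, -0.0, 0.001], [-0.0, -0.31, 0.951, -0.142], [0.0, 0.0, 0.0, 1.0]]
0.004 3568 [0.4569 0.0154 0.0065] [0.08  0.08  0.005]
0.02 765 [0.452  0.0172 0.0381] [0.031 0.037 0.036]
0.056 2486 [0.4568 0.0154 0.0599] [0.04  0.04  0.008]
```

View pics/w1.png

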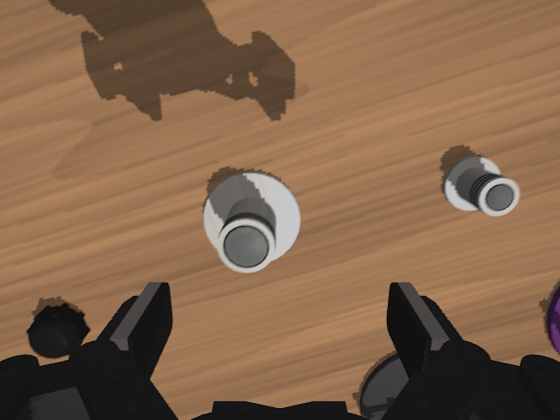

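The close look puts the axis at (0.457, 0.0154), with the lens ring at (246,245) and the flange around (252,218). It is clearly the large one, since the small one sits at (485,190).

```bash
python3 -m jog '{"dp":[[-1.2,-1.2,0],[-1.1,-1.1,0],[0,0,2],[0,0,2],[0,0,1.5],[0,0,0],[0,0,0]],"twist":[0,0,0,0,0,0,0],"claw":[0,0,0,0,0,0,0]}' 40
python3 - <<'E'
from h import *
togo([.457,.0154,.017])
E
```

```text
time: 2.07
tcp_pos: [0.4542, 0.0218, 0.1009]
tool_rot: [-0.476, -3.103, 0.0]
contact_force: [-0.7, -0.5, 0.0]
finger_gap: 1.002
finger_force: 0.0
t 2.07 tcp [0.4542 0.0218 0.1009] tilt deg 0.13 gap 1.002 F [-0.7 -0.5  0. ] togo cm tool [-0.48 -0.52  8.39]
```

```bash
python3 -m jog '{"dp":[[-0.25,-0.25,0],[-0.25,-0.25,0],[0,0,1.5],[0,0,1.5],[0,0,1.5],[0,0,1.5],[0,0,0],[0,0,0]],"twist":[0,0,0,0,0,0,0,0],"claw":[0,0,0,0,0,0,0,0]}' 40
python3 - <<'E'
from h import *
togo([.457,.0154,.017])
E
```

```text
time: 2.73
tcp_pos: [0.4587, 0.0145, 0.0417]
tool_rot: [-0.479, -3.105, 0.0]
contact_force: [0.0, -0.1, -0.2]
finger_gap: 1.003
finger_force: 0.0
t 2.73 tcp [0.4587 0.0145 0.0417] tilt deg 0.02 gap 1.003 F [ 0.  -0.1 -0.2] togo cm tool [0.19 0.04 2.47]
```

```bash
python3 -m jog '{"dp":[[0.2,0,1],[0,0,1],[0,0,0.4],[0,0,0],[0,0,0]],"twist":[0,0,0,0,0],"claw":[0,0,0,0,0]}' 40
python3 -m jog '{"dp":[[0,0,0],[0,0,0],[0,0,0],[0,0,0],[0,0,0],[0,0,0],[0,0,0],[0,0,0]],"twist":[0,0,0,0,0,0,0,0],"claw":[0.3,0.4,0.5,0.6,0.7,0.8,0.8,0.8]}' 40
python3 -m jog '{"dp":[[0,0,0],[0,0,0],[0,0,0],[0,0,0]],"twist":[0,0,0,0],"claw":[0.8,0.8,0.8,0.8]}' 40
python3 - <<'E'
from h import *
togo([.457,.0154,.017])
E
```

```text
time: 3.15
tcp_pos: [0.4569, 0.0152, 0.0175]
tool_rot: [-0.478, -3.105, 0.0]
contact_force: [0.2, -0.4, -0.7]
finger_gap: 0.998
finger_force: 0.0
time: 3.82
tcp_pos: [0.4571, 0.0151, 0.0177]
tool_rot: [0.478, 3.104, -0.0]
contact_force: [-1.3, -0.1, 5.7]
finger_gap: 0.46
finger_force: 40.0
time: 4.15
tcp_pos: [0.4571, 0.0151, 0.0177]
tool_rot: [0.478, 3.104, -0.0]
contact_force: [-1.7, -0.0, 6.8]
finger_gap: 0.462
finger_force: 40.0
t 4.15 tcp [0.4571 0.0151 0.0177] tilt deg 0.04 gap 0.462 F [-1.7 -0.   6.8] togo cm tool [0.02 0.03 0.07]
```

```bash
python3 -m jog '{"dp":[[0,0,-0.5],[0,0,-1],[0,0,-1.5],[0,0,-2],[0,0,-2],[0,0,-2],[0,0,-1],[0,0,0]],"twist":[0,0,0,0,0,0,0,0],"claw":[0.8,0.8,0.8,0.8,0.8,0.8,0.8,0.8]}' 40
python3 - <<'E'
from h import *
togo([.691,.1155,.115])
for n in("top","scene"):
    d=grab(n);P=cloud(d).reshape(-1,3);P=P[np.isfinite(P[:,2])&(np.hypot(P[:,0]-.691,P[:,1]-.1155)<.064)]
    q=P[(P[:,2]>.054)&(P[:,2]<.063)];q=q[np.abs(np.hypot(q[:,0]-.691,q[:,1]-.1155)-.056)<.009]
    c=[]
    for x0,y0 in((.692,.06),(.643,.143),(.739,.144)):
        m=q[np.hypot(q[:,0]-x0,q[:,1]-y0)<.012]; c.append(((m.min(0)+m.max(0))/2)[:2]);print(n,len(m),np.round(c[-1],4),np.round(np.ptp(m,0),3))
    A=np.array(c);s=np.linalg.lstsq(np.c_[2*A,np.ones(3)],(A**2).sum(1),rcond=None)[0]
    print("centre",np.round(s[:2],4),"r",np.round(np.hypot(*(A-s[:2]).T),4),"mean",A.mean(0).round(4))
d=grab("wrist");W=cloud(d);P=W.reshape(-1,3)
E
```

```text
time: 4.82
tcp_pos: [0.4586, 0.0153, 0.1199]
tool_rot: [0.478, 3.101, 0.001]
contact_force: [1.1, 0.0, -1.6]
finger_gap: 0.458
finger_force: 40.5
t 4.82 tcp [0.4586 0.0153 0.1199] tilt deg 0.26 gap 0.458 F [ 1.1  0.  -1.6] togo cm tool [-19.14  16.55   0.59]
top 15 [0.6916 0.06  ] [0.007 0.006 0.006]
top 14 [0.6414 0.1425] [0.006 0.006 0.007]
top 15 [0.7388 0.1451] [0.008 0.006 0.006]
centre [0.6908 0.1161] r [0.0561 0.0561 0.0561] mean [0.6906 0.1159]
scene 20 [0.6936 0.0604] [0.008 0.007 0.004]
scene 15 [0.6427 0.1432] [0.009 0.006 0.005]
scene 20 [0.7411 0.1459] [0.007 0.007 0.005]
centre [0.6927 0.1169] r [0.0565 0.0565 0.0565] mean [0.6925 0.1165]
```

```bash
python3 -m jog '{"dp":[[-1,0.85,0],[-2,1.7,0],[-2.5,2.2,0],[-2.5,2.2,0],[-2.5,2.2,0],[-2.5,2.2,0],[-2.5,2.2,0],[-2,1.7,0]],"twist":[0,0,0,0,0,0,0,0],"claw":[0.8,0.8,0.8,0.8,0.8,0.8,0.8,0.8]}'
python3 -m jog '{"dp":[[-1,0.8,0],[-0.5,0.5,0],[0,0,0],[0,0,0]],"twist":[0,0,0,0],"claw":[0.8,0.8,0.8,0.8]}'
python3 - <<'E'
from h import *
togo([.6915,.1163,.0677])
for n in("top","scene","wrist"):
    d=grab(n);W=cloud(d);t=robot.state()["tcp_pos"];P=W.reshape(-1,3);P=P[np.isfinite(P[:,2])&(np.hypot(P[:,0]-t[0],P[:,1]-t[1])<.055)]
    q=P[(P[:,2]>.085)&(P[:,2]<t[2]-.003)]
    if len(q):print(n,len(q),np.round((q.min(0)+q.max(0))/2,4),np.round(np.ptp(q,0),3),"zmin",np.percentile(q[:,2],[1,10,50]).round(4))
    cv2.imwrite(f"pics/{n}2.png",d["frame"])
E
```

```text
time: 5.63
tcp_pos: [0.6705, 0.1089, 0.1147]
tool_rot: [-0.477, -3.103, 0.001]
contact_force: [0.8, 0.7, -1.5]
finger_gap: 0.458
finger_force: 40.7
time: 5.97
tcp_pos: [0.6863, 0.1155, 0.1157]
tool_rot: [-0.478, -3.102, 0.002]
contact_force: [0.1, -0.6, -2.0]
finger_gap: 0.459
finger_force: 40.7
t 5.97 tcp [0.6863 0.1155 0.1157] tilt deg 0.18 gap 0.459 F [ 0.1 -0.6 -2. ] togo cm tool [-0.48  0.24  4.79]
scene 884 [0.6906 0.1152 0.1048] [0.076 0.08  0.018] zmin [0.0979 0.1014 0.1038]
wrist 10071 [0.6751 0.1161 0.1056] [0.058 0.079 0.017] zmin [0.0993 0.103  0.1039]
```

View pics/scene2.png

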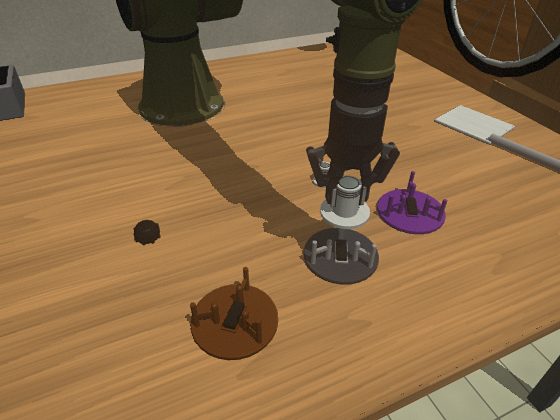

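The scene shows the magnifier upright in the gripper, flange at (345,210), poised above the grey stand at (341,255). The flange centre is about 5 mm short in x. I correct that and lower partway.

```bash
python3 -m jog '{"dp":[[-0.45,0.25,0],[0,0,0.8],[0,0,1],[0,0,1],[0,0,0.3],[0,0,0],[0,0,0]],"twist":[0,0,0,0,0,0,0],"claw":[0.8,0.8,0.8,0.8,0.8,0.8,0.8]}'
python3 - <<'E'
from h import *
togo([.6915,.1163,.0677])
E
```

```text
time: 6.7
tcp_pos: [0.6923, 0.1167, 0.0855]
tool_rot: [-0.478, -3.104, 0.001]
contact_force: [0.9, -0.2, -1.4]
finger_gap: 0.458
finger_force: 40.7
t 6.7 tcp [0.6923 0.1167 0.0855] tilt deg 0.08 gap 0.458 F [ 0.9 -0.2 -1.4] togo cm tool [ 0.06 -0.06  1.78]
```

```bash
python3 -m jog '{"dp":[[0,0,0.5],[0,0,0.4],[0,0,0.3],[0,0,0.1],[0,0,0.1],[0,0,0],[0,0,0]],"twist":[0,0,0,0,0,0,0],"claw":[0.8,0.8,0.8,0.8,0.8,0.8,0.8]}'
python3 - <<'E'
from h import *
togo([.6915,.1163,.0677])
for n in("scene","wrist"):
    d=grab(n);W=cloud(d);P=W.reshape(-1,3);P=P[np.isfinite(P[:,2])&(np.hypot(P[:,0]-.6915,P[:,1]-.1163)<.052)]
    q=P[(P[:,2]>.052)&(P[:,2]<.067)]
    if len(q):print(n,len(q),np.round(q.min(0),4),np.round(q.max(0),4),np.median(q[:,2]).round(4))
    cv2.imwrite(f"pics/{n}3.png",d["frame"] if n=="wrist" else cv2.resize(d["frame"][130:300,250:450],None,fx=3,fy=3))
E
```

```text
time: 7.28
tcp_pos: [0.6929, 0.1169, 0.0724]
tool_rot: [0.478, 3.105, 0.0]
contact_force: [-0.4, 0.2, -2.1]
finger_gap: 0.461
finger_force: 40.7
t 7.28 tcp [0.6929 0.1169 0.0724] tilt deg 0.01 gap 0.461 F [-0.4  0.2 -2.1] togo cm tool [ 0.12 -0.1   0.47]
scene 798 [0.6599 0.0768 0.0534] [0.7357 0.1572 0.067 ] 0.06
wrist 9887 [0.6529 0.0643 0.0526] [0.7109 0.1574 0.067 ] 0.0596
```

View pics/scene3.png

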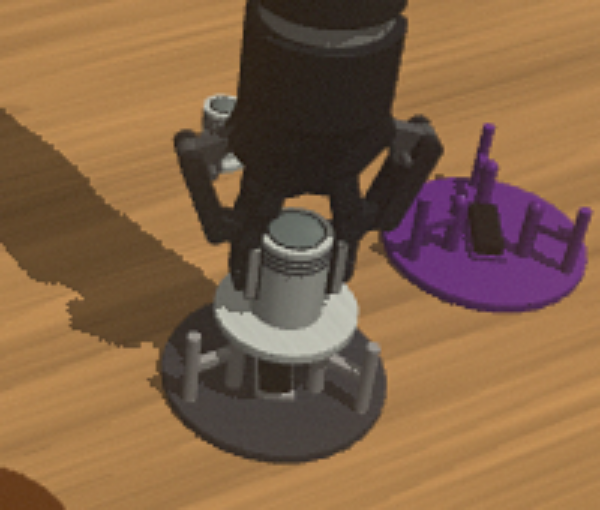

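The crop shows the flange (centre about (287,315)) just above the pin tops at (193,335) and (372,345). It may sit slightly to the right, so I check by projection before lowering.

```bash
python3 - <<'E'
from h import *
d=grab("scene");K=np.array(d["mtx"]);Ti=np.linalg.inv(d["cam_to_world"])
def pr(p):
    c=Ti[:3,:3]@np.array(p)+Ti[:3,3];c=K@c;c=c[:2]/c[2];return np.round((c-[250,130])*3,0)
print("stand c z.056",pr([.6915,.1163,.056]),"z.008",pr([.6915,.1163,.008]))
for p in((.6916,.060,.058),(.6414,.1425,.058),(.7388,.1451,.058)):print("pin",pr(p))
a=np.linspace(0,6.283,200)
for c,r,z in(((.6915,.1163),.066,.008),((.6929,.1169),.040,.060)):
    q=np.array([pr([c[0]+r*np.cos(t),c[1]+r*np.sin(t),z]) for t in a]);print("circle",z,q.min(0),q.max(0))
# low-saturation bright pixels: flange extents, top view base ellipse
t=np.load("top.npy",allow_pickle=True).item();hsv=cv2.cvtColor(t["frame"],cv2.COLOR_BGR2HSV)
m=((hsv[...,1]<90)).astype(np.uint8);m[:120]=0;m[205:]=0;m[:,:195]=0;m[:,275:]=0
m=cv2.morphologyEx(m,cv2.MORPH_OPEN,np.ones((3,3)))
c=max(cv2.findContours(m,0,1)[0],key=cv2.contourArea);e=cv2.fitEllipse(cv2.convexHull(c));print("base ellipse",e,plane(t,*e[0],.008).round(4))
W=cloud(d);P=W.reshape(-1,3);P=P[np.isfinite(P[:,2])&(np.hypot(P[:,0]-.6915,P[:,1]-.1163)<.052)]
q=P[(P[:,2]>.058)&(P[:,2]<.064)&(P[:,0]>.70)];f=np.c_[2*q[:,:2],np.ones(len(q))]
print("flange top z",np.median(q[:,2]).round(4), "y range",q[:,1].min().round(4),q[:,1].max().round(4))
E
```

```text
stand c z.056 [279. 306.] z.008 [271. 366.]
pin [190. 332.]
pin [274. 238.]
pin [370. 343.]
circle 0.008 [158. 289.] [385. 453.]
circle 0.06 [210. 255.] [354. 353.]
base ellipse ((233.4456329345703, 162.68417358398438), (63.71905517578125, 66.82362365722656), 152.43067932128906) [0.691 0.116 0.008]
flange top z 0.0602 y range 0.078 0.1563
```

The stand centre is confirmed at (0.691,0.116), and the flange is within about 2 mm of it with about 4 mm left to lower. I lower in 1 mm steps.

```bash
python3 -m jog '{"dp":[[0.05,-0.15,0],[0,0,0.1],[0,0,0.1],[0,0,0.08],[0,0,0],[0,0,0]],"twist":[0,0,0,0,0,0],"claw":[0.8,0.8,0.8,0.8,0.8,0.8]}'
python3 -m jog '{"dp":[[0,0,0.07],[0,0,0],[0,0,0]],"twist":[0,0,0],"claw":[0.8,0.8,0.8]}'
```

```text
time: 7.93
tcp_pos: [0.6918, 0.1155, 0.0693]
tool_rot: [-0.478, -3.105, 0.0]
contact_force: [-0.7, -0.6, -1.5]
finger_gap: 0.458
finger_force: 40.7
time: 8.18
tcp_pos: [0.6918, 0.1156, 0.0687]
tool_rot: [-0.478, -3.105, 0.0]
contact_force: [0.4, -0.2, -1.8]
finger_gap: 0.46
finger_force: 40.7
```

```bash
python3 -m jog '{"dp":[[0,0,0.05],[0,0,0],[0,0,0]],"twist":[0,0,0],"claw":[0.8,0.8,0.8]}'
python3 -m jog '{"dp":[[0,0,0.05],[0,0,0],[0,0,0]],"twist":[0,0,0],"claw":[0.8,0.8,0.8]}'
```

```text
time: 8.43
tcp_pos: [0.6919, 0.1156, 0.0683]
tool_rot: [-0.478, -3.105, 0.0]
contact_force: [-0.2, -0.3, -1.9]
finger_gap: 0.457
finger_force: 40.7
time: 8.68
tcp_pos: [0.6919, 0.1156, 0.0678]
tool_rot: [0.478, 3.105, 0.0]
contact_force: [-0.0, 0.4, -2.1]
finger_gap: 0.456
finger_force: 40.7
```

```bash
python3 -m jog '{"dp":[[0,0,0.05],[0,0,0],[0,0,0]],"twist":[0,0,0],"claw":[0.8,0.8,0.8]}'|grep -E "tcp|contact"
python3 -m jog '{"dp":[[0,0,0.05],[0,0,0],[0,0,0]],"twist":[0,0,0],"claw":[0.8,0.8,0.8]}'|grep -E "tcp|contact"
```

```text
tcp_pos: [0.692, 0.1156, 0.0676]
contact_force: [-0.1, 0.2, 1.2]
tcp_pos: [0.6921, 0.1156, 0.0675]
contact_force: [-2.3, -0.4, 4.6]
```

Contact came at z = 0.0675, as predicted (0.0677). I release now.

```bash
python3 -m jog '{"dp":[[0,0,0],[0,0,0],[0,0,0],[0,0,0],[0,0,0],[0,0,0],[0,0,0],[0,0,0]],"twist":[0,0,0,0,0,0,0,0],"claw":[0.8,0.8,0.5,0.4,0.3,0.2,0.1,0]}' 20
python3 -m jog '{"dp":[[0,0,0],[0,0,0],[0,0,0],[0,0,0]],"twist":[0,0,0,0],"claw":[0,0,0,0]}'
python3 - <<'E'
from h import *
togo([.6915,.1163,.2])
d=grab("scene");W=cloud(d);P=W.reshape(-1,3);P=P[np.isfinite(P[:,2])&(np.hypot(P[:,0]-.6915,P[:,1]-.1163)<.05)]
q=P[(P[:,2]>.050)&(P[:,2]<.061)&(P[:,0]>.70)];c=np.linalg.lstsq(np.c_[q[:,:2],np.ones(len(q))],q[:,2],rcond=None)[0]
print("flange",np.median(q[:,2]).round(4),"slope deg",np.degrees(c[:2]).round(2))
cv2.imwrite("pics/scene4.png",cv2.resize(d["frame"][130:300,250:450],None,fx=3,fy=3))
E
```

```text
time: 9.85
tcp_pos: [0.6918, 0.1155, 0.0666]
tool_rot: [-0.479, -3.105, 0.0]
contact_force: [1.0, 0.7, -0.1]
finger_gap: 1.001
finger_force: 0.0
time: 10.18
tcp_pos: [0.6919, 0.1156, 0.0668]
tool_rot: [0.478, 3.105, 0.0]
contact_force: [-0.1, -0.8, -0.9]
finger_gap: 1.002
finger_force: 0.0
t 10.18 tcp [0.6919 0.1156 0.0668] tilt deg 0.0 gap 1.002 F [-0.1 -0.8 -0.9] togo cm tool [  0.06   0.06 -13.32]
flange 0.0554 slope deg [-3.12  0.66]
```

View pics/scene4.png

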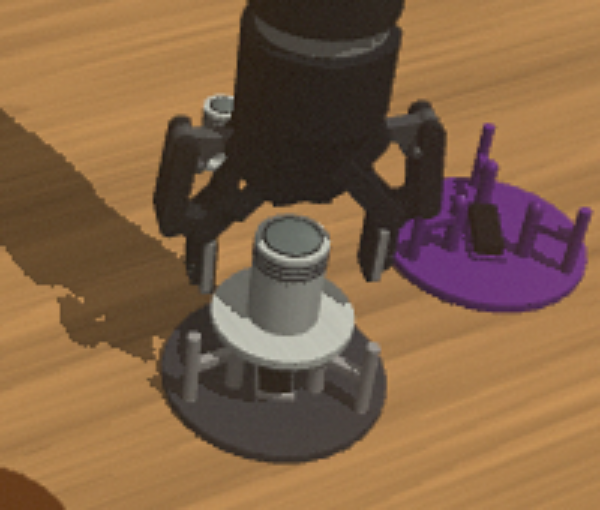

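The gripper is open and clear of the barrel. The flange (centre about (283,315)) appears seated but possibly tilted slightly, so I retreat straight up and measure its level from above.

```bash
python3 -m jog '{"dp":[[0,0,-0.5],[0,0,-1.5],[0,0,-2.5],[0,0,-3],[0,0,-3],[0,0,-3],[0,0,-2],[0,0,0]],"twist":[0,0,0,0,0,0,0,0],"claw":[0,0,0,0,0,0,0,0]}'|head -2
python3 -m jog '{"dp":[[3,-2,-1],[4,-1,0],[4,0,0],[4,0,0],[4,0,0],[3,0,0],[0,0,0]],"twist":[0,0,0,0,0,0,0],"claw":[0,0,0,0,0,0,0]}'|head -2
python3 - <<'E'
from h import *
for n in("top","scene","wrist"):
    d=grab(n);W=cloud(d);P=W.reshape(-1,3);P=P[np.isfinite(P[:,2])&(np.hypot(P[:,0]-.6915,P[:,1]-.1163)<.043)]
    q=P[(P[:,2]>.05)&(P[:,2]<.065)];
    if len(q)<20: continue
    m=np.median(q[:,2])
    for _ in range(6):
        c=np.linalg.lstsq(np.c_[q[:,:2],np.ones(len(q))],q[:,2],rcond=None)[0]
        r=q[:,2]-np.c_[q[:,:2],np.ones(len(q))]@c;q=q[np.abs(r)<max(.0015,2*np.std(r))]
    t=P[P[:,2]>.095]
    print(n,len(q),"flange z",np.median(q[:,2]).round(4),"slope deg",np.degrees(c[:2]).round(2),"ctr",((q.min(0)+q.max(0))/2).round(4),np.ptp(q,0).round(4),"| top",len(t),((t.min(0)+t.max(0))/2).round(4) if len(t) else "",P[:,2].max().round(4))
    f=d["frame"]
    if n=="top":A=cv2.resize(f[120:205,190:280],(420,396),interpolation=2)
    if n=="scene":B=cv2.resize(f[170:300,290:400],(370,396),interpolation=2)
cv2.imwrite("pics/fin.png",np.hstack([A,B]))
E
```

```text
time: 10.9
tcp_pos: [0.6945, 0.116, 0.2284]
time: 11.48
tcp_pos: [0.4674, 0.1538, 0.2315]
top 739 flange z 0.0558 slope deg [-0.16  0.42] ctr [0.6921 0.1154 0.0557] [0.08   0.0786 0.0064] | top 422 [0.6927 0.1152 0.1062] 0.1169
scene 688 flange z 0.0554 slope deg [0.11 0.05] ctr [0.6942 0.116  0.0554] [0.0799 0.0802 0.0031] | top 489 [0.6946 0.1159 0.1047] 0.1143
wrist 1925 flange z 0.0549 slope deg [0.05 0.03] ctr [0.6853 0.1159 0.0549] [0.0664 0.08   0.003 ] | top 0  0.0925
```

View pics/fin.png

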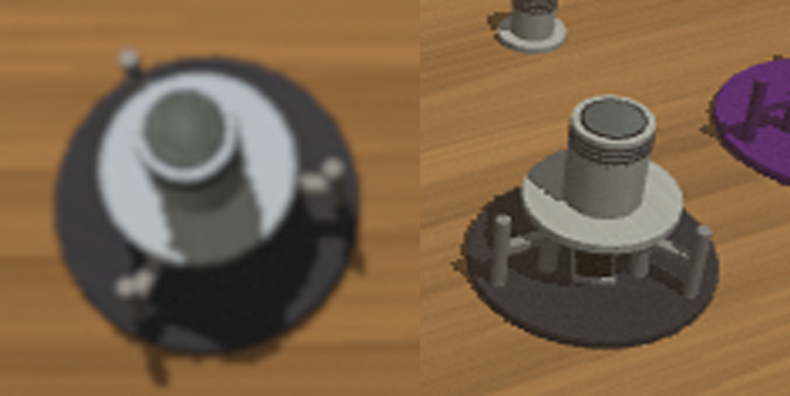

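The flange is level (slope 0.4° or less in all three views), its top is at 55.5 mm against 56 mm expected, and it is within about 2 mm of centre, clear of all three pins. The arm is well away from it.

```bash
python3 -c "
from station import robot
print(robot.finish_job())"
```

```text
the job is handed in; nothing more can be done
None
```

The large magnifier is on the steel stand, level on all three rests and released, the small magnifier and knob cap were not touched, and the job was handed in at about 12 s.

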